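# Tip the drawer knobs out of a deep tin into the bowl

## Robot

A 7-joint arm with a two-finger parallel gripper is mounted at the origin on the work surface. World frame = base frame: x ahead of the robot, y to its left, z up, the work surface at z = 0. Lengths are in m, angles in degrees, forces in N, time in s.
With the tool pointing down it reaches from about 0.4 to 0.875 m from the base axis. Payload 19.3 kg.
Tool frame: the origin (TCP) lies on the centre line of the jaws, within the pads' length; the fingertips stand 22 mm ahead of it and the grasp point (between the pads) lies 3 mm ahead of it; z points along the fingers, y is the line along which they close (so a half turn about z gives the same grasp; the last joint's range is limited). The gripper opens to 85 mm and grips with 20 to 120 N. Pads are 22 mm wide; open, the fingers measure 114 mm over their backs; the gripper's body (76 mm by 85 mm) begins 54 mm behind the grasp point. The pads swing forward as they close: fully open they stand 13 mm farther back than shut.
Start: joints at [-75.986, 29.874, -2.08, 91.645, 1.215, 58.505, -6.463], TCP at [0.194, 0.594, 0.253] pointing down, gripper open.
Joint ranges: [-166.77, 166.77], [-17.47, 122.26], [-85.68, 81.53], [9.62, 139.38], [-72.42, 252.41], [9.2, 110.78], [-144.41, 144.41]. Speed limits (degrees/s): [108.29, 108.29, 136.94, 136.94, 172.46, 172.46, 172.46].

## Interface

Orientations are given as a 3x3 rotation matrix whose columns are the frame's x, y, z axes.
In Python, from bench import read_state, snapshot, get_calibration, job_done, look_for gives the robot as it stands. The module is installed in compiled form; this text tells all that it offers.
- The arm moves only by the shell command python3 -m pendant 'ROWS' [FORCE]. ROWS is JSON, a list that holds one entry, the list of rows, each a list of 7 numbers: the shift along the tool's x, y, z as a fraction of full scale, then the turn, a rotation vector about the tool's x, y, z as a fraction of full scale, then the closure, from 0 (fully open) to 1 (shut). A call has 1 to 12 rows; each row shifts and turns the commanded pose from where the row before left it, along the tool's axes as they then stand; what a row does not reach is not made up. Full scale, the value 1, is 0.02 m for a shift and 8 degrees for a turn. A row lasts 1/10 s, in which the tool goes at most 50 mm and 8.59 degrees, less where a joint would pass 70% of its speed; a pose out of reach is approached as far as the arm can. A call with a number of a shift or a turn outside -1 to 1 is refused whole. A call with a gripper value outside its range is refused whole. The fingers move at their own pace and stop on an object; FORCE is the grip in N (left out, the last holds). Time passes only in rows, so rows that do not move let the fingers close. It gives the time, the measured TCP pose, the force, the opening and the grip force at its end, in the units of the state.
- read_state(): the state, without advancing time (a new reading comes with each control period).
- snapshot(name): name is "scene" or "top"; returns (picture, depth): 420x560x3 uint8, blue, green, red; 420x560 float32, m along the optical axis (not along the pixel's ray), 0 where there is no reading.
- get_calibration(name): a dict with "fx", "fy", "cx", "cy" (pixels), "camera_from_world" (4x4, takes a point from world to camera coordinates). Camera axes: x right, y down, z forward; pixel columns grow to the right and rows downward; lengths in m; the calibration is good to about 2 mm. A picture is of the moment at which its call begins. get_calibration takes no time and is no camera call.
- job_done(): hands the job in; it is judged then, once.
Trained networks look in the newest picture that a camera, given by its name, has taken for a name from the list of things; names that differ only in an ending like _2 or _b are one class to them, and where a whole thing is asked for, a point or a joint stands for the part that bears it (a point fixed in the world has none). Each returns a list of dicts, best first, with "score" (0 to 1); they miss things now and then, are a little off and sometimes report something else, mostly with a low value. They report only what shows in the picture. A call takes as long as a camera call. They do not tell look-alikes from the thing itself.
- look_for(label, camera): "rect" ([left, top, right, bottom] in pixels, round what is visible of it).
The state is a dict: "t": time; "joints": joint angles; "joint_velocities": joint speeds; "joint_torque": joint torques, N m; "ee_pos": TCP position; "tcp_rot": TCP orientation; "contact_force": force on the tool from outside, world axes, zero at the start; "moment": the same for the moment, N m; "width": finger opening in m; "gripper_force": force on a finger pad.
Only numpy, scipy, OpenCV 4.12 (cv2) and the standard library are available. Lean on these libraries where they do the work, as an engineer would, in place of code of your own. Each camera call takes 0.05 s, during which the arm holds its last target. There are 200 camera calls.

## Task

Tip all six wooden drawer knobs out of the tall metal tin into the white bowl, without knocking the tin against the bowl or pushing the bowl along, then stand the empty tin upright on its cork mat again and let go. Leave the tools on the bench where they lie.

Things in the scene. Friction and masses are not known exactly. Their poses are not given: they have to be found in the camera images.
- tin: Tall straight round tin of bare aluminium, open at the top: outside diameter 64 mm, inside 60 mm, height 140 mm, floor 4 mm thick, about 150 to 250 g empty. Origin at the centre of its underside, z along its axis towards the mouth. It starts upright on the cork mat with the six knobs loose in its lower half, too deep for fingers; a gripper straight above it would cover the mouth, so it is best held from the side with the gripper slanting down.
- tin_mouth (a point): Centre of the tin's open mouth, 140 mm along the tin's z from its underside.
- mat: Cork mat fixed to the bench, 120 x 120 x 4 mm, lying flat. Origin at the centre of its underside, on the bench; its top, on which the tin stands, is 4 mm higher.
- bowl: White ceramic bowl, rim diameter 160 mm, foot diameter 72 mm, height 60 mm, 500 g, standing loose on the bench. Origin at the centre of its underside, z up.
- knob1: Beech drawer knob: a 24 mm ball on a short round foot of 16 mm diameter, 28 mm long in all, 12 g. Origin at the ball's centre, z points from the foot to the ball. It rolls or slides out only when the tin is tipped well past level (some 20 to 40 degrees beyond), and knobs may wedge against each other at the bottom until the tin is shaken or rocked back and tipped again.
- knob2: Beech drawer knob: a 24 mm ball on a short round foot of 16 mm diameter, 28 mm long in all, 12 g. Origin at the ball's centre, z points from the foot to the ball. It rolls or slides out only when the tin is tipped well past level (some 20 to 40 degrees beyond), and knobs may wedge against each other at the bottom until the tin is shaken or rocked back and tipped again.
- knob3: Beech drawer knob: a 24 mm ball on a short round foot of 16 mm diameter, 28 mm long in all, 12 g. Origin at the ball's centre, z points from the foot to the ball. It rolls or slides out only when the tin is tipped well past level (some 20 to 40 degrees beyond), and knobs may wedge against each other at the bottom until the tin is shaken or rocked back and tipped again.
- knob4: Beech drawer knob: a 24 mm ball on a short round foot of 16 mm diameter, 28 mm long in all, 12 g. Origin at the ball's centre, z points from the foot to the ball. It rolls or slides out only when the tin is tipped well past level (some 20 to 40 degrees beyond), and knobs may wedge against each other at the bottom until the tin is shaken or rocked back and tipped again.
- knob5: Beech drawer knob: a 24 mm ball on a short round foot of 16 mm diameter, 28 mm long in all, 12 g. Origin at the ball's centre, z points from the foot to the ball. It rolls or slides out only when the tin is tipped well past level (some 20 to 40 degrees beyond), and knobs may wedge against each other at the bottom until the tin is shaken or rocked back and tipped again.
- knob6: Beech drawer knob: a 24 mm ball on a short round foot of 16 mm diameter, 28 mm long in all, 12 g. Origin at the ball's centre, z points from the foot to the ball. It rolls or slides out only when the tin is tipped well past level (some 20 to 40 degrees beyond), and knobs may wedge against each other at the bottom until the tin is shaken or rocked back and tipped again.
- plane: Bystander: blue plastic hand plane, 150 x 50 mm, 75 mm tall. Origin at the centre of its underside, x along it.
- square: Bystander: steel combination square, a 250 mm blade along x and a 100 mm stock, lying flat, 18 mm tall. Origin under the joint of the two.
- sander: Bystander: wooden sanding block, 110 x 65 x 34 mm, x along it. Origin at the centre of its underside.
- clamp: Bystander: red plastic spring clamp lying flat, about 140 mm long and 60 mm wide, 18 mm tall. Origin at its pivot's underside.
Mind the look-alikes: they are no part of the job. Of the things that look like the mat, take the one that is farthest to the robot's left at the start.

How it is judged:
By the outcome, as a careful person would: the job done as asked, in the order asked, and still so for the second after the job is handed in, with the robot touching nothing.
It also fails if it takes over 64 s, if anything falls off the work surface, if the arm or the gripper's body presses on something with over 40 N, if the wrist force passes 120 N, or if a joint passes its speed limit or range.

## Working session

There is one attempt and no reset: what is moved stays moved. The work goes in short steps, Python scripts to look and compute and a shell command to move; the robot and the scene stay as the last step left them, time stands still between calls to the robot, and variables do not carry over. Pictures are saved under pics/ and viewed, at most 10 in all, crops included, and the job is handed in when it is done.

```bash
mkdir -p pics; cat > h.py <<'E'
import numpy as np,cv2
from bench import *
def pts(cam,depth):
    c=get_calibration(cam);v,u=np.indices(depth.shape)
    P=np.stack([(u-c['cx'])/c['fx']*depth,(v-c['cy'])/c['fy']*depth,depth,np.ones_like(depth)],-1)
    return (P@np.linalg.inv(np.array(c['camera_from_world'])).T)[...,:3]
E
python3 - <<'E'
from h import *
for cam in ['scene','top']:
    im,d=snapshot(cam);cv2.imwrite(f'pics/{cam}0.png',im);np.save(cam+'.npy',d)
    P=pts(cam,d)
    for l in ['tin','mat','bowl','plane','square','sander','clamp']:
        for r in look_for(l,cam)[:4]:
            x0,y0,x1,y1=map(int,r['rect']);print(cam,l,round(r['score'],2),[x0,y0,x1,y1],P[(y0+y1)//2,(x0+x1)//2].round(3))
s=read_state();print(s['t'],s['ee_pos'],s['tcp_rot'],s['contact_force'])
E
```

```text
scene tin 0.74 [224, 236, 251, 290] [ 0.605 -0.17   0.11 ]
scene mat 0.95 [215, 332, 284, 393] [ 0.783 -0.287  0.005]
scene mat 0.73 [135, 225, 194, 270] [ 0.35  -0.233  0.003]
scene mat 0.63 [207, 265, 264, 305] [ 0.594 -0.174  0.013]
scene bowl 0.62 [274, 171, 328, 212] [0.456 0.205 0.015]
scene plane 0.66 [308, 248, 343, 307] [0.745 0.007 0.031]
scene square 0.61 [128, 293, 177, 388] [ 0.589 -0.424  0.019]
scene sander 0.86 [219, 192, 262, 229] [ 0.409 -0.001  0.037]
scene clamp 0.97 [383, 167, 413, 196] [0.628 0.471 0.01 ]
top tin 0.59 [330, 178, 360, 207] [ 0.587 -0.151  0.057]
top mat 0.83 [317, 170, 367, 224] [ 0.575 -0.147  0.027]
top mat 0.65 [363, 101, 413, 150] [ 0.779 -0.28   0.001]
top mat 0.64 [349, 258, 395, 303] [ 0.346 -0.232  0.007]
top bowl 0.84 [195, 204, 252, 263] [0.475 0.181 0.007]
top plane 0.81 [263, 111, 301, 169] [0.729 0.018 0.042]
top sander 0.57 [271, 241, 305, 286] [0.395 0.001 0.034]
top clamp 0.72 [94, 162, 141, 190] [0.631 0.472 0.022]
0.8 [0.1935561  0.59426631 0.25329273] [[-9.50847447e-01  3.09659704e-01  1.73379989e-05]
 [ 3.09659703e-01  9.50847447e-01 -3.44604379e-05]
 [-2.71568010e-05 -2.73977399e-05 -9.99999999e-01]] [-0.51504053  0.46147798 -0.35938618]
```

View pictures.

```bash
python3 - <<'E'
import cv2,numpy as np
a=cv2.imread('pics/scene0.png')
b=cv2.imread('pics/top0.png')
cv2.imwrite('pics/a.png',cv2.resize(a[120:420,80:480],None,fx=2,fy=2,interpolation=3))
cv2.imwrite('pics/b.png',cv2.resize(b[60:340,60:440],None,fx=2,fy=2,interpolation=3))
E
```

```text
(no output)
```

View pics/a.png

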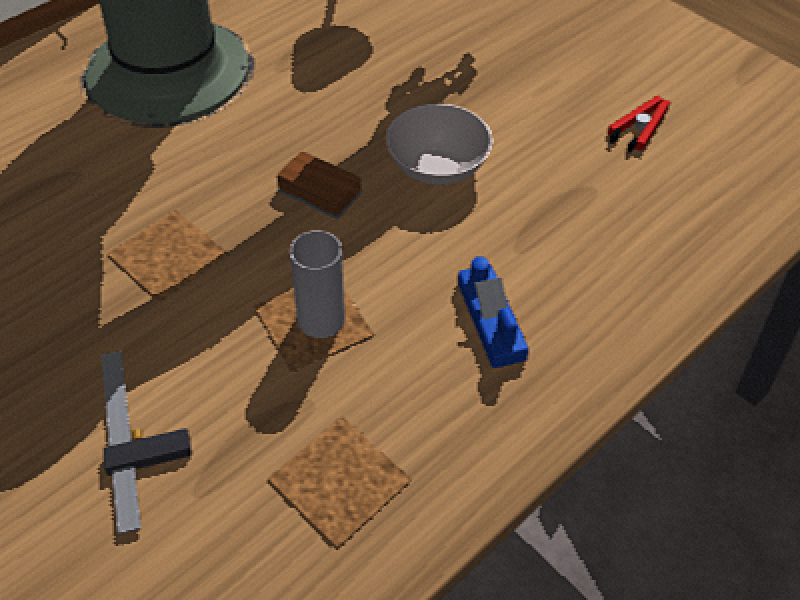

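View pics/b.png

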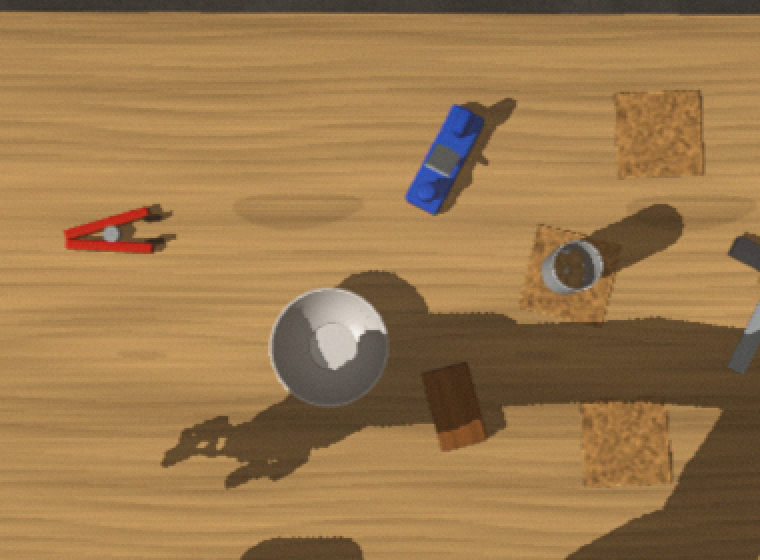

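Three mats match the description, at crop pixels (340,483), (166,253) and (315,330). The third, under the tin, has y≈-0.15 against -0.28 and -0.23, so it is the farthest left. I'll confirm it in an enlarged crop, measure positions, and start moving to log kinematics.

```bash
cat > meas.py <<'E'
from h import *
from scipy.optimize import least_squares
P=np.concatenate([pts(c,np.load(c+'.npy'))[np.load(c+'.npy')>0] for c in ['scene','top']])
def near(c,r,z0,z1): 
    m=(np.hypot(P[:,0]-c[0],P[:,1]-c[1])<r)&(P[:,2]>z0)&(P[:,2]<z1);return P[m]
def circ(Q,c,r):
    f=least_squares(lambda p:np.hypot(Q[:,0]-p[0],Q[:,1]-p[1])-r,c,loss='soft_l1',f_scale=.002);return f.x,np.abs(f.fun).mean()
for c in ['scene','top']:
    d=np.load(c+'.npy');Q=pts(c,d)[d>0]
    t=Q[(np.hypot(Q[:,0]-.585,Q[:,1]+.15)<.07)&(Q[:,2]>.04)&(Q[:,2]<.145)]
    o=t[np.hypot(*(t[:,:2]-[.585,-.15]).T)>.024]
    print(c,'tin',circ(o,[.585,-.15],.032),len(o),t[:,2].max())
    b=Q[(np.hypot(Q[:,0]-.47,Q[:,1]-.185)<.11)&(Q[:,2]>.052)&(Q[:,2]<.065)]
    print(c,'bowl',circ(b,[.47,.185],.079),len(b))
    m=Q[(np.hypot(Q[:,0]-.59,Q[:,1]+.15)<.2)&(abs(Q[:,2])<.002)]
    print(c,'table z',np.median(m[:,2]))
# mat from top image colour
im=cv2.imread('pics/top0.png');cv2.imwrite('pics/mat.png',cv2.resize(im[90:310,300:420],None,fx=4,fy=2.7 and 2.7*1,interpolation=3))
E
python3 meas.py; python3 -c "
from h import *
np.set_printoptions(precision=6,suppress=True)
import json;s=read_state();json.dump([[list(s['joints']),list(s['ee_pos']),np.array(s['tcp_rot']).tolist()]],open('log.json','w'))"
cat > lg.py <<'E'
from h import *
import json
L=json.load(open('log.json'));s=read_state();L.append([list(s['joints']),list(s['ee_pos']),np.array(s['tcp_rot']).tolist()]);json.dump(L,open('log.json','w'))
print(s['t'],np.round(s['joints'],1),np.round(s['ee_pos'],3))
E
python3 -m pendant '[[[-0.9,-0.9,-0.5,0,0,0.3,0],[-0.9,-0.9,-0.5,0,0,0.3,0],[-0.9,-0.9,-0.5,0,0,0.3,0],[-0.9,-0.9,-0.5,0,0,0.3,0],[0,0,0,0,0,0,0]]]' ; python3 lg.py
python3 -m pendant '[[[-0.9,-0.9,-0.5,0.5,0,0,0],[-0.9,-0.9,-0.5,0.5,0,0,0],[-0.9,-0.9,-0.5,0.5,0,0,0],[-0.9,-0.9,0,0.5,0,0,0],[0,0,0,0,0,0,0]]]'; python3 lg.py
python3 -m pendant '[[[-0.9,-0.9,0,0,0.6,0,0],[-0.9,-0.9,0,0,0.6,0,0],[-0.9,-0.9,0,0,0.6,0,0],[-0.9,-0.9,0,0,0.6,0,0],[0,0,0,0,0,0,0]]]'; python3 lg.py
```

```text
scene tin (array([ 0.58477516, -0.14740493]), np.float64(0.0014108415107869506)) 1023 0.14496646447550599
scene bowl (array([0.4808319 , 0.17167635]), np.float64(0.0030466037469457433)) 325
scene table z 0.00018650041273682305
top tin (array([ 0.58070027, -0.14601407]), np.float64(0.0017541075882911434)) 324 0.14497435907631329
top bowl (array([0.47568327, 0.17242949]), np.float64(0.0034694364746068397)) 468
top table z 0.0001279081946583549
t: 1.3
ee_pos: [0.2358, 0.4988, 0.2949]
tcp_rot: [[-0.884, 0.468, 0.001], [0.468, 0.884, 0.001], [-0.001, 0.002, -1.0]]
contact_force: [0.3, -0.2, -0.6]
width: 0.0855
gripper_force: 0.0
1.3 [-71.6  20.6   0.9 100.2  -0.3  59.1  -8.5] [0.236 0.499 0.295]
t: 1.8
ee_pos: [0.267, 0.4048, 0.3308]
tcp_rot: [[-0.885, 0.448, -0.129], [0.466, 0.85, -0.246], [-0.001, -0.278, -0.961]]
contact_force: [-0.6, 0.3, 0.0]
width: 0.0854
gripper_force: 0.0
1.8 [-65.5  21.1   2.8  95.8  -1.1  79.2  -0.1] [0.267 0.405 0.331]
t: 2.3
ee_pos: [0.2973, 0.3068, 0.3416]
tcp_rot: [[-0.791, 0.452, -0.414], [0.524, 0.848, -0.075], [0.317, -0.276, -0.907]]
contact_force: [-0.1, -0.1, 0.0]
width: 0.0853
gripper_force: 0.0
2.3 [-48.1  18.3   5.1 101.  -14.9  82.4  21. ] [0.297 0.307 0.342]
```

View pics/mat.png

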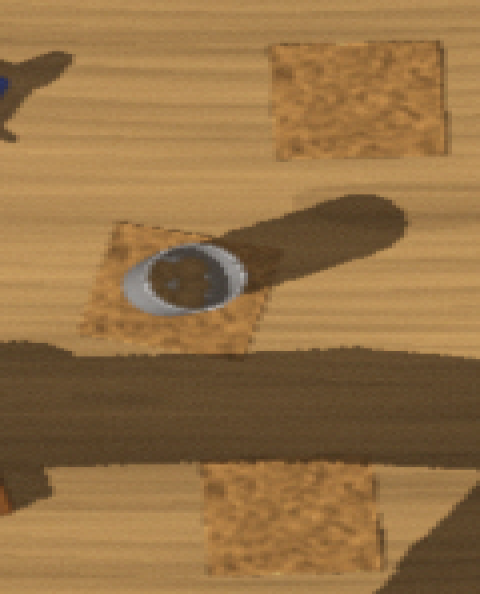

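The crop confirms three mats: the tin's mat at (175,290) is leftmost, meaning largest y, and the others are at (360,100) and (295,515). Next I fit a kinematic model.

```bash
cat > kin.py <<'E'
import numpy as np,json,itertools
from scipy.spatial.transform import Rotation as Ro
from scipy.optimize import least_squares
SEQ='zyzyzyz'
def fk(q,s,p):
    # p: base yaw, tool yaw, d1,d3,d5,d7, a offsets(4)
    R=Ro.from_euler('z',p[0],degrees=True);x=np.zeros(3)
    off=[[0,0,0],[p[6],0,p[2]],[0,0,0],[p[7],0,p[3]],[p[8],0,0],[0,0,p[4]],[p[9],0,0]]
    for i in range(7):
        x=x+R.apply(off[i]);R=R*Ro.from_euler(SEQ[i],s[i]*q[i],degrees=True)
    return x+R.apply([0,0,p[5]]),(R*Ro.from_euler('z',p[1],degrees=True)).as_matrix()
if __name__=='__main__':
    L=json.load(open('log.json'));best=[]
    def res(p,s,w=1e-2): 
        r=[]
        for q,x,R in L:
            X,RR=fk(q,s,p);r+=list(X-x)+list(.3*(RR-np.array(R)).ravel())
        return np.array(r+list(w*np.array(p[6:])))
    for s in itertools.product([1,-1],repeat=7):
        if s[1]<0: continue
        for y0 in [0,180]:
          for t0 in [0,90,180,270]:
            p0=[y0,t0,.35,.4,.4,.25,0,0,0,0]
            e=np.abs(res(p0,s)).sum();best.append((e,s,p0))
    best.sort(key=lambda b:b[0]);out=[]
    for e,s,p0 in best[:12]:
        f=least_squares(res,p0,args=(s,),x_scale=[30,30]+[.1]*8);out.append((f.cost,s,f.x))
    out.sort(key=lambda o:o[0])
    for o in out[:4]: print(o[0],o[1],o[2].round(3))
    json.dump([out[0][1],list(out[0][2])],open('kin.json','w'))
E
python3 kin.py
```

```text
0.0002608302085249886 (-1, 1, -1, 1, -1, 1, -1) [-5.7340e+00  8.4455e+01  4.1400e-01  5.4400e-01  5.7200e-01  3.1800e-01
 -1.6500e-01  1.4000e-02  1.3000e-02 -2.6000e-02]
0.0038991556927218075 (-1, 1, 1, 1, -1, 1, -1) [-5.4480e+00  8.8099e+01 -2.1500e-01  5.5500e-01 -2.8000e-01  2.3600e-01
  7.3000e-01 -6.4000e-02 -6.3000e-02  1.1300e-01]
0.022287838429595308 (1, 1, -1, 1, -1, 1, 1) [136.104  91.688   0.876   0.831   2.636   0.329  -2.927   0.183  -0.492
  -0.465]
0.022890291901504184 (-1, 1, -1, 1, 1, 1, -1) [-7.1300e+00  8.3839e+01 -6.1100e-01  6.9700e-01 -2.2200e-01  1.1100e-01
  4.5700e-01 -5.0000e-02 -2.7500e-01  8.2000e-02]
```

```bash
cat > kin.py <<'E'
import numpy as np,json
from scipy.spatial.transform import Rotation as Ro
from scipy.optimize import least_squares
SEQ='zyzyzyz';S=[-1,1,-1,1,-1,1,-1]
def fk(q,p):
    # p: base yaw, tool yaw, d1,d3,d5,d7, ax(4), ay(5)
    a=p[6:10];b=p[10:15]
    R=Ro.from_euler('z',p[0],degrees=True);x=np.zeros(3)
    off=[[0,0,0],[a[0],b[0],p[2]],[0,0,0],[a[1],b[1],p[3]],[a[2],b[2],0],[0,b[3],p[4]],[a[3],b[4],0]]
    for i in range(7):
        x=x+R.apply(off[i]);R=R*Ro.from_euler(SEQ[i],S[i]*q[i],degrees=True)
    return x+R.apply([0,0,p[5]]),(R*Ro.from_euler('z',p[1],degrees=True)).as_matrix()
def fit(w=2e-3,pr=False):
    L=json.load(open('log.json'));m=np.array([0,90,.35,.4,.4,.25]+[0]*9)
    ww=np.array([.05/57,.05/57]+[.1*w]*4+[w]*9)/.02
    ww[:2]=1e-3
    def res(p):
        r=[]
        for q,x,R in L:
            X,RR=fk(q,p);r+=list(X-x)+list(.3*(RR-np.array(R)).ravel())
        return np.array(r+list(ww*(p-m)))
    f=least_squares(res,m,x_scale=[30,30]+[.1]*13)
    if pr:
        print(f.x.round(3))
        for q,x,R in L: X,RR=fk(q,f.x);print((X-x).round(4),np.rad2deg(np.linalg.norm(Ro.from_matrix(RR.T@np.array(R)).as_rotvec())).round(2))
    return f.x
LO=np.array([-166.77,-17.47,-85.68,9.62,-72.42,9.2,-144.41]);HI=np.array([166.77,122.26,81.53,139.38,252.41,110.78,144.41])
def ik(p,x,R,q0,wq=2e-4):
    def res(q):
        X,RR=fk(q,p);return np.r_[(X-x),.3*Ro.from_matrix(R.T@RR).as_rotvec(),wq*.1*(q-q0)/10]
    f=least_squares(res,np.clip(q0,LO+1.5,HI-1.5),bounds=(LO+1,HI-1),x_scale=20.)
    return f.x,np.linalg.norm(f.fun[:3])*1e3,np.rad2deg(np.linalg.norm(f.fun[3:6])/.3)
if __name__=='__main__': fit(pr=True)
E
python3 kin.py
```

```text
[-8.0000e-02  8.9923e+01  3.2100e-01  5.2800e-01  4.1900e-01  3.0400e-01
  1.0000e-03  3.0000e-03 -1.0000e-03  2.0000e-03 -1.7000e-02 -1.7000e-02
 -1.7000e-02 -4.0000e-03 -4.0000e-03]
[ 0.0001 -0.0002 -0.0001] 0.0
[-0.      0.0001  0.0001] 0.0
[0.     0.0003 0.0005] 0.02
[-0.0002 -0.     -0.0006] 0.03
```

```bash
cat > plan.py <<'E'
from kin import *
p=fit();L=json.load(open('log.json'));qc=np.array(L[-1][0])
TIN=np.array([.583,-.1467]);BOWL=np.array([.478,.172]);HG=.088
def Rg(psi,s,flip):
    c,n=np.cos(np.deg2rad(psi)),np.sin(np.deg2rad(psi));cs,ss=np.cos(np.deg2rad(s)),np.sin(np.deg2rad(s))
    z=np.array([c*cs,n*cs,-ss]);y=np.array([-n,c,0])*(1 if flip else -1);return np.stack([np.cross(y,z),y,z],1)
def tcp_grasp(xy,zbase,R,back=0): # tin upright with underside centre at xy,zbase
    return np.array([*xy,zbase+HG])-R[:,2]*(.003+back)
def pour(theta,Ru,ang=125,zm=.125,back=.03):
    t=np.array([np.cos(np.deg2rad(theta)),np.sin(np.deg2rad(theta)),0]);ax=np.cross([0,0,1],t)
    Rr=Ro.from_rotvec(ax*np.deg2rad(ang)).as_matrix();R=Rr@Ru
    m=np.array([*BOWL,zm])-t*back;g=m-Rr[:,2]*(.140-HG)
    return g-R[:,2]*.003,R
def ok(r): return r[1]<2 and r[2]<1
def marg(q): return np.min(np.minimum(q-LO,HI-q))
if __name__=='__main__':
    seeds=[qc]
    for j5 in (0,60,120,180):
        for j7 in (-90,0,90): 
            for j1 in (-30,15): seeds.append(np.array([j1,40,0,100,j5,40,j7]))
    G=[]
    for s in (25,35):
      for psi in range(-150,180,30):
        for f in (0,1):
            R=Rg(psi,s,f);x=tcp_grasp(TIN,.004,R)
            b=None
            for q0 in seeds:
                r=ik(p,x,R,q0)
                if ok(r) and marg(r[0])>3:
                    c=np.abs(r[0]-qc).max()
                    if b is None or c<b[0]: b=(c,s,psi,f,r[0])
            if b: G.append(b);print('G',b[1:4],round(b[0]),b[4].round(),flush=True)
E
time python3 plan.py
```

```text
G (25, -150, 0) 97 [-10.  72.  14.  59.  16. 107. 118.]
G (25, -150, 1) 64 [-22.  81.  48.  60.  -7. 103. -43.]
G (25, -120, 0) 85 [  4.  66. -29.  79.  59. 107. 106.]
G (25, -120, 1) 57 [-36.  76.  47.  81.   6.  75. -36.]
G (25, -90, 0) 87 [ -9.  57. -13. 103.  71.  82. 108.]
G (25, -90, 1) 56 [-50.  74.  51. 104.  19.  41. -35.]
G (25, -60, 0) 114 [-37.  57.  23. 125.  99.  46.  87.]
G (25, -60, 1) 114 [-29.  54.  14. 125.  99.  54. -91.]
G (25, 30, 0) 136 [  87.   91.  -80.  124.  116.   19. -111.]
G (25, 30, 1) 135 [ 87.  91. -80. 124. 116.  19.  69.]
G (25, 60, 0) 96 [ 48.  57. -17. 102. -65.  58.  61.]
G (25, 60, 1) 140 [  48.   57.  -17.  102.  -65.   58. -119.]
G (25, 90, 0) 78 [ 30.  63.   3.  80. -52.  88.  60.]
G (25, 90, 1) 141 [  30.   63.    3.   80.  -53.   89. -119.]
G (25, 120, 0) 72 [ 24.  71.  -0.  59. -33. 107.  62.]
G (25, 120, 1) 139 [  24.   71.   -0.   59.  -33.  107. -118.]
G (35, -150, 0) 81 [  6.  66. -18.  65.  34. 106. 102.]
G (35, -150, 1) 61 [-24.  78.  52.  66. -14.  95. -40.]
G (35, -120, 0) 82 [ 14.  65. -43.  83.  64. 106. 103.]
G (35, -120, 1) 53 
[... 178 characters left out ...]
12. 125.  98.  45.  98.]
G (35, -60, 1) 113 [-24.  48.  11. 125.  98.  46. -82.]
G (35, -30, 1) 152 [ 34.  57. -49. 136. 137.  79. -56.]
G (35, 0, 1) 162 [ 73.  86. -82. 136. 148.  63.   9.]
G (35, 30, 0) 141 [  82.   78.  -76.  123.  112.   19. -120.]
G (35, 30, 1) 130 [ 82.  78. -76. 123. 113.  19.  60.]
G (35, 60, 0) 91 [ 43.  51. -13. 104. -63.  52.  56.]
G (35, 60, 1) 145 [  43.   51.  -13.  104.  -63.   52. -124.]
G (35, 90, 0) 74 [ 26.  58.   6.  84. -50.  81.  59.]
G (35, 90, 1) 141 [  26.   58.    7.   84.  -51.   82. -120.]
G (35, 120, 0) 70 [ 22.  65.   3.  66. -32.  98.  64.]
G (35, 120, 1) 129 [  14.   67.   19.   66.  -42.  102. -108.]
real	2m25.381s
user	2m25.159s
sys	0m0.058s
```

```bash
cat > plan2.py <<'E'
from plan import *
from multiprocessing import Pool
C=[(35,-90,1,[-47,68,50,105,12,36,-26]),(35,-90,0,[2,54,-26,104,73,81,110]),(35,-60,1,[-24,48,11,125,98,46,-82]),(35,-60,0,[-24,48,12,125,98,45,98]),(35,90,0,[26,58,6,84,-50,81,59]),(35,120,0,[22,65,3,66,-32,98,64]),(35,-120,1,[-35,70,46,85,2,69,-32]),(25,-90,0,[-9,57,-13,103,71,82,108]),(25,-90,1,[-50,74,51,104,19,41,-35])]
def job(a):
    (s,psi,f,q),pp,th=a
    x,R=pour(th,Rg(pp,s,f))
    w=x-R[:,2]*.304; b=x-R[:,2]*.06
    if w[2]<.15 or b[2]<.12: return None
    r=ik(p,x,R,np.array(q,float))
    if ok(r) and marg(r[0])>3: return (np.abs(r[0]-q).max(),(s,psi,f),pp,th,r[0].round(),R[:,2].round(2))
if __name__=='__main__':
    J=[(c,pp,th) for c in C for pp in range(-180,180,30) for th in range(-180,180,30)]
    with Pool() as P: out=[o for o in P.map(job,J,8) if o]
    out.sort(key=lambda o:o[0])
    for c in C:
        for o in [o for o in out if o[1]==c[:3]][:5]: print(round(o[0]),*o[1:])
E
nproc; time OMP_NUM_THREADS=1 python3 plan2.py
```

```text
4
63 (35, -90, 1) -90 -60 [ -5.  60.  -8.  86. -40.  96.  37.] [-0.79  0.55 -0.25]
67 (35, -90, 1) -150 -90 [ -1.  67.  -9.  82. -51. 103.  16.] [-0.71  0.7  -0.01]
69 (35, -90, 1) 30 90 [-86.  73.  34. 129.  67.  53.  43.] [ 0.71 -0.7  -0.01]
73 (35, -90, 1) -120 -90 [  2.  56.  -7. 100. -61.  81.  40.] [-0.41  0.88 -0.25]
88 (35, -90, 1) -30 -30 [ -2.  56. -13.  90. -32.  92.  62.] [-0.81  0.47 -0.34]
139 (35, -90, 0) -150 150 [-46.  64.  -4.  95.  60. 103. -29.] [ 0.26 -0.97 -0.01]
148 (35, -90, 0) 120 90 [-47.  63.  18.  85.  21. 100. -38.] [-0.41 -0.88 -0.25]
155 (35, -90, 0) 150 120 [-45.  57.   1.  97.  48.  92. -45.] [ 0.08 -0.96 -0.25]
165 (35, -90, 0) -180 150 [-33.  55. -25. 113.  79.  98. -55.] [ 0.55 -0.79 -0.25]
190 (35, -90, 0) 120 120 [-35.  50. -20. 116.  72.  89. -80.] [ 0.47 -0.81 -0.34]
90 (35, -60, 1) -90 -60 [ 29.  87. -79.  85.  10.  86. -15.] [-0.79  0.55 -0.25]
97 (35, -60, 1) -150 -90 [ 31.  94. -78.  81.   1.  84. -33.] [-0.71  0.7  -0.01]
118 (35, -60, 1) 30 90 [-59.  62.   1. 128.  77.  86.  36.] [ 0.71 -0.7  -0.01]
127 (35, -60, 1) 0 60 [-42.  62. -17. 1
[... 1904 characters left out ...]
-0.13]
139 (25, -90, 0) 120 90 [-49.  61.  27.  86.  11.  94. -31.] [-0.45 -0.8  -0.4 ]
142 (25, -90, 0) 150 120 [-53.  55.  16.  97.  35.  81. -34.] [ 0.01 -0.92 -0.4 ]
142 (25, -90, 0) -120 -180 [-45.  58. -13. 109.  77.  96. -34.] [ 0.61 -0.78 -0.13]
64 (25, -90, 1) -150 -90 [ -5.  65.  -8.  79. -45. 103.  14.] [-0.78  0.61 -0.13]
67 (25, -90, 1) 30 90 [-88.  70.  37. 136.  81.  45.  32.] [ 0.78 -0.61 -0.13]
71 (25, -90, 1) -90 -60 [ -8.  56.  -7.  87. -35.  93.  36.] [-0.79  0.46 -0.4 ]
74 (25, -90, 1) -120 -90 [ -2.  52.  -5.  99. -55.  78.  35.] [-0.45  0.8  -0.4 ]
81 (25, -90, 1) -60 -30 [-18.  58.  -5.  81. -18. 104.  46.] [-0.92  0.01 -0.4 ]
real	0m16.226s
user	1m0.634s
sys	0m0.126s
```

```bash
cat > tr.py <<'E'
from plan import *
import sys
def T(x,R): M=np.eye(4);M[:3,:3]=R;M[:3,3]=x;return M
def rows(A,B,n):
    D=np.linalg.inv(A)@B;w=Ro.from_matrix(D[:3,:3]).as_rotvec()/n
    d=Ro.from_rotvec(w).as_matrix();S=sum(np.linalg.matrix_power(d,i) for i in range(n))
    return np.r_[np.linalg.solve(S,D[:3,3])/.02,np.rad2deg(w)/8]
def auto(A,B):
    for n in range(1,80):
        r=rows(A,B,n)
        if np.abs(r).max()<=.95 and np.linalg.norm(r[3:])<1.0: return n,r
def app(A,r,n=1):
    for _ in range(n): A=A@T(r[:3]*.02,Ro.from_rotvec(np.deg2rad(r[3:]*8)).as_matrix())
    return A
def track(A,segs,q):
    for name,B in segs:
        n,r=auto(A,B);mx=0;e=0;mm=99
        for i in range(n):
            A=app(A,r);k=ik(p,A[:3,3],A[:3,:3],q,wq=5e-4);mx=max(mx,np.abs(k[0]-q).max());q=k[0];e=max(e,k[1]+k[2]);mm=min(mm,marg(q))
        print(name,n,r.round(2),'maxstep',mx.round(1),'err',e.round(1),'marg',mm.round(1),q.round(),flush=True)
        A=B
    return q
def plan(psi,s,f,pp,th,z=.17):
    R=Rg(psi,s,f);Rp=Rg(pp,s,f);W=[('pre',T(tcp_grasp(TIN,.004,R,.12),R)),('grasp',T(tcp_grasp(TIN,.004,R),R)),('lift',T(tcp_grasp(TIN,z,R),R))]
    x0,R0=pour(th,Rp,0,.125);x3,R3=pour(th,Rp,125)
    up=x0.copy();up[2]=z+HG-R0[2,2]*.003
    # carry upright so mouth point is where the rotation wants it
    t=np.array([np.cos(np.deg2rad(th)),np.sin(np.deg2rad(th)),0])
    W.append(('carry',T(up-t*.06,R0)))
    for a,zm in ((70,.2),(100,.14),(125,.125),(140,.125)):
        x,Rr=pour(th,Rp,a,zm);W.append((f'pour{a}',T(x,Rr)))
    return W
if __name__=='__main__':
    A=T(L[-1][1],np.array(L[-1][2]))
    for a in ((-90,35,1,-90,-60),(-105,35,1,-100,-65),(-90,35,1,-75,-50),(-90,25,1,-90,-60)):
        print(a);track(A,plan(*a),qc)
E
OMP_NUM_THREADS=2 python3 tr.py
```

```text
(-90, 35, 1, -90, -60)
pre 22 [-0.95  0.34  0.69  0.03 -0.33  0.38] maxstep 2.7 err 0.0 marg 30.9 [-52.  57.  44. 102.  20.  52. -33.]
grasp 7 [ 0.   -0.    0.86 -0.    0.    0.  ] maxstep 2.0 err 0.0 marg 29.4 [-44.  64.  44. 105.  22.  39. -35.]
lift 8 [-0.85  0.   -0.6  -0.    0.    0.  ] maxstep 2.1 err 0.0 marg 30.6 [-47.  48.  50. 104.  26.  51. -25.]
carry 18 [ 0.63 -0.42 -0.9  -0.    0.    0.  ] maxstep 2.4 err 0.0 marg 25.9 [-80.  50.  43.  92.   9.  85. -41.]
pour70 9 [ 0.13  0.15  0.41  0.28  0.84 -0.4 ] maxstep 6.4 err 0.0 marg 28.4 [-39.  40.  20.  96. -26.  77.   9.]
pour100 4 [-0.14  0.21  0.35  0.27  0.81 -0.38] maxstep 6.1 err 0.0 marg 24.3 [-22.  50.   9.  92. -39.  86.  31.]
pour125 4 [-0.03 -0.05 -0.12  0.22  0.68 -0.32] maxstep 4.8 err 0.0 marg 11.6 [ -9.  60.  -1.  87. -43.  99.  41.]
pour140 2 [ 0.13 -0.16 -0.25  0.27  0.81 -0.38] maxstep 4.4 err 0.0 marg 2.9 [ -5.  66.  -6.  83. -46. 108.  46.]
(-105, 35, 1, -100, -65)
pre 23 [-0.94  0.53  0.61  0.06 -0.28  0.44] maxstep 3.0 err 0.0 marg 30.3 [-45.  62.  43.  87.  12.  68. -32.]
grasp 7 [ 0.    0.    0.86  0. 
[... 1928 characters left out ...]
  25.  43. -41.]
lift 8 [-0.94  0.   -0.44 -0.    0.    0.  ] maxstep 2.0 err 0.0 marg 28.5 [-51.  55.  53. 105.  30.  52. -31.]
carry 19 [ 0.44 -0.39 -0.95 -0.    0.    0.  ] maxstep 2.2 err 0.0 marg 21.1 [-81.  57.  45.  90.  11.  90. -40.]
pour70 9 [ 0.19  0.15  0.37  0.21  0.84 -0.44] maxstep 6.1 err 0.0 marg 23.7 [-46.  41.  24.  94. -20.  77.   4.]
pour100 4 [-0.08  0.21  0.36  0.2   0.81 -0.42] maxstep 6.3 err 0.0 marg 27.0 [-27.  48.  12.  92. -34.  84.  28.]
pour125 4 [-0.05 -0.05 -0.11  0.17  0.68 -0.35] maxstep 4.9 err 0.0 marg 15.3 [-13.  56.   2.  87. -39.  95.  40.]
pour140 2 [ 0.09 -0.17 -0.27  0.2   0.81 -0.42] maxstep 4.3 err 0.0 marg 6.7 [ -8.  62.  -3.  83. -42. 104.  46.]
```

```bash
sed -i 's/HG=.088/HG=.092/' plan.py; cat > plan3.py <<'E'
from tr import *
from multiprocessing import Pool
q0=np.array([-50,70,47,102,22,45,-38.])
def job(a):
    s,pp,th=a;Rp=Rg(pp,s,1);q=q0
    for an in (0,40,80,105,125,135):
        x,R=pour(th,Rp,an,.125 if an>90 else .2,.03)
        n=3
        k=ik(p,x,R,q);q=k[0]
        if not ok(k): return None
        if an==125: m=marg(q);z=R[:,2];q125=q
    if marg(q)<4: return None
    return (s,pp,th,round(m,1),round(marg(q),1),q125.round(),z.round(2))
if __name__=='__main__':
    J=[(s,pp,th) for s in (15,20) for pp in range(-150,-20,15) for th in range(-180,180,15)]
    with Pool() as P: out=[o for o in P.map(job,J,4) if o]
    for o in out: 
        if o[-1][2]<.15:print(*o)
E
OMP_NUM_THREADS=1 python3 plan3.py
```

```text
15 -120 -90 17.7 14.9 [-13.  49.   8.  98. -55.  80.  34.] [-0.48  0.69 -0.54]
15 -120 -75 13.1 9.7 [-13.  58.  -1.  82. -36.  98.  25.] [-0.82  0.41 -0.41]
15 -105 -90 9.3 5.7 [-11.  42.   6. 109. -63.  65.  44.] [-0.25  0.75 -0.62]
15 -105 -75 27.6 23.2 [-10.  51.  -2.  92. -41.  83.  32.] [-0.65  0.54 -0.54]
15 -90 -75 21.0 18.2 [-11.  44.   3. 103. -51.  72.  44.] [-0.43  0.66 -0.62]
15 -90 -60 21.2 15.8 [-14.  52.  -2.  88. -32.  90.  35.] [-0.76  0.36 -0.54]
15 -75 -75 11.5 9.0 [ -3.  39.  -5. 114. -61.  55.  56.] [-0.2   0.74 -0.64]
15 -75 -60 37.5 31.5 [ -4.  47. -12.  97. -34.  73.  39.] [-0.59  0.52 -0.62]
15 -75 -45 14.8 8.2 [-22.  54.   4.  85. -26.  96.  44.] [-0.83  0.15 -0.54]
15 -60 -75 5.4 9.2 [ 39.  53. -63. 124. -22.  15.  27.] [ 0.05  0.79 -0.62]
15 -60 -60 27.5 25.3 [  0.  42. -13. 108. -45.  61.  53.] [-0.38  0.66 -0.64]
15 -60 -45 26.7 19.3 [-16.  48.   2.  93. -33.  84.  51.] [-0.71  0.35 -0.62]
15 -60 -30 11.9 4.3 [-27.  55.   5.  83. -18.  99.  52.] [-0.84 -0.07 -0.54]
15 -60 15 12.2 8.1 [-61.  65.  14.  95.  28.  99.  59.] [-0.1  -0.99 -0.06]
15 -45 -60 21.
[... 1688 characters left out ...]
 -0.55]
20 -45 -45 30.5 26.7 [ -8.  46.  -2. 101. -42.  76.  62.] [-0.58  0.58 -0.57]
20 -45 -30 17.8 9.5 [-20.  52.   4.  89. -27.  93.  59.] [-0.82  0.19 -0.55]
20 -45 15 10.8 7.2 [-56.  63.  16.  90.  19. 100.  67.] [-0.32 -0.93 -0.19]
20 -45 30 22.9 18.9 [-70.  68.  24. 102.  31.  88.  62.] [ 0.09 -1.   -0.  ]
20 -30 -45 27.8 27.0 [ 33.  58. -58. 109. -12.  49.  37.] [-0.39  0.74 -0.55]
20 -30 -30 32.8 24.5 [  3.  50. -25.  95. -21.  78.  52.] [-0.71  0.41 -0.57]
20 -30 -15 16.2 7.3 [-11.  53. -17.  86.  -8.  95.  53.] [-0.84 -0.03 -0.55]
20 -30 30 10.2 4.3 [-46.  58.  -6.  99.  38. 101.  54.] [-0.07 -0.98 -0.19]
20 -30 45 11.1 7.1 [-52.  62.  -8. 112.  55. 100.  39.] [ 0.35 -0.94 -0.  ]
```

```bash
cat > go.py <<'E'
from tr import *
A=T(L[-1][1],np.array(L[-1][2]));track(A,plan(-88,15,1,-75,-60),qc)
E
python3 go.py
```

```text
pre 22 [-0.77  0.41  0.91  0.09 -0.43  0.37] maxstep 3.6 err 0.0 marg 31.3 [-58.  73.  46.  99.  25.  59. -44.]
grasp 7 [ 0.   -0.    0.86 -0.   -0.   -0.  ] maxstep 2.0 err 0.0 marg 33.3 [-51.  78.  48. 103.  29.  46. -47.]
lift 9 [-0.89 -0.   -0.24 -0.   -0.   -0.  ] maxstep 1.7 err 0.0 marg 25.7 [-54.  62.  56. 106.  34.  51. -36.]
carry 22 [ 0.24 -0.21 -0.91 -0.07 -0.   -0.02] maxstep 1.9 err 0.0 marg 26.0 [-90.  60.  47.  97.  21.  82. -40.]
pour70 9 [ 0.24  0.08  0.39  0.07  0.94 -0.24] maxstep 6.9 err 0.0 marg 32.3 [-55.  34.  26. 104. -11.  60.   1.]
pour100 4 [-0.04  0.11  0.43  0.06  0.91 -0.23] maxstep 7.5 err 0.0 marg 35.5 [-30.  38.  12. 103. -32.  65.  30.]
pour125 4 [-0.07 -0.02 -0.1   0.05  0.75 -0.2 ] maxstep 4.9 err 0.0 marg 30.3 [-14.  47.   4.  98. -42.  78.  47.]
pour140 2 [ 0.04 -0.08 -0.3   0.06  0.91 -0.23] maxstep 4.9 err 0.0 marg 22.5 [ -7.  53.  -1.  94. -46.  88.  54.]
```

```bash
python3 -m pendant '[[[-0.77,0.41,0.91,0.09,-0.43,0.37,0],[-0.77,0.41,0.91,0.09,-0.43,0.37,0],[-0.77,0.41,0.91,0.09,-0.43,0.37,0],[-0.77,0.41,0.91,0.09,-0.43,0.37,0],[-0.77,0.41,0.91,0.09,-0.43,0.37,0],[-0.77,0.41,0.91,0.09,-0.43,0.37,0],[-0.77,0.41,0.91,0.09,-0.43,0.37,0],[-0.77,0.41,0.91,0.09,-0.43,0.37,0],[-0.77,0.41,0.91,0.09,-0.43,0.37,0],[-0.77,0.41,0.91,0.09,-0.43,0.37,0],[-0.77,0.41,0.91,0.09,-0.43,0.37,0],[0,0,0,0,0,0,0]]]' >/dev/null; python3 lg.py
cat > nx.py <<'E'
from tr import *
import sys
s=__import__('bench').read_state();A=T(s['ee_pos'],np.array(s['tcp_rot']));q=np.array(s['joints']);print(s['t'],np.round(s['ee_pos'],3),'w',round(s['width'],4),'g',round(s['gripper_force'],1),'F',np.round(s['contact_force'],1))
W=plan(-88,15,1,-75,-60);i=[w[0] for w in W].index(sys.argv[1])
print('tin axis if rigid',(A[:3,:3]@Rg(-88,15,1).T[:,2]).round(3))
track(A,W[i:i+int(sys.argv[2])],q)
E
python3 nx.py pre 2
```

```text
3.5 [-61.4  42.3  20.9 106.1  12.9  61.  -17.5] [0.431 0.201 0.135]
3.5 [0.431 0.201 0.135] w 0.0857 g 0.0 F [-0.2  0.1  0.5]
tin axis if rigid [ 0.551 -0.493  0.674]
pre 11 [-0.79  0.42  0.92  0.1  -0.43  0.37] maxstep 2.9 err 0.0 marg 33.5 [-58.  72.  45.  99.  26.  60. -44.]
grasp 7 [ 0.   -0.    0.86 -0.   -0.   -0.  ] maxstep 1.9 err 0.0 marg 34.1 [-51.  77.  47. 103.  30.  46. -48.]
```

```bash
cat > mid.py <<'E'
from tr import *
s=__import__('bench').read_state();A=T(s['ee_pos'],np.array(s['tcp_rot']));q=np.array(s['joints'])
W=plan(-88,15,1,-75,-60);P=W[0][1];B=A.copy();B[:3,3]+=[.02,-.03,.1]
H=P.copy();H[:3,3]=[.55,.05,.22]
for a,b in ((A,B),(B,H),(H,P)):
    n,r=auto(a,b);M=a
    print([app(a,r,i)[:3,3].round(3).tolist() for i in range(n+1)])
track(A,[('up',B),('mid',H),('pre',P)],q)
E
python3 mid.py
```

```text
[[0.431, 0.201, 0.135], [0.435, 0.195, 0.155], [0.439, 0.189, 0.175], [0.443, 0.183, 0.195], [0.447, 0.177, 0.215], [0.451, 0.171, 0.235]]
[[0.451, 0.171, 0.235], [0.466, 0.157, 0.225], [0.481, 0.141, 0.217], [0.497, 0.124, 0.213], [0.511, 0.106, 0.21], [0.525, 0.088, 0.211], [0.538, 0.069, 0.214], [0.55, 0.05, 0.22]]
[[0.55, 0.05, 0.22], [0.555, 0.037, 0.205], [0.56, 0.024, 0.189], [0.564, 0.011, 0.174], [0.569, -0.002, 0.159], [0.574, -0.015, 0.143], [0.579, -0.028, 0.128]]
up 5 [-0.8  -0.32 -0.63 -0.   -0.    0.  ] maxstep 1.9 err 0.0 marg 33.4 [-60.  34.  24. 104.  16.  70. -12.]
mid 7 [-0.66  0.5   0.81  0.15 -0.68  0.58] maxstep 5.5 err 0.0 marg 35.6 [-63.  61.  42.  98.  29.  73. -44.]
pre 6 [ 0.57  0.22  0.83 -0.   -0.   -0.  ] maxstep 2.0 err 0.0 marg 39.8 [-56.  70.  41.  99.  30.  62. -48.]
```

```bash
python3 -m pendant '[[[-0.8,-0.32,-0.63,0,0,0,0],[-0.8,-0.32,-0.63,0,0,0,0],[-0.8,-0.32,-0.63,0,0,0,0],[-0.8,-0.32,-0.63,0,0,0,0],[-0.8,-0.32,-0.63,0,0,0,0],[-0.66,0.5,0.81,0.15,-0.68,0.58,0],[-0.66,0.5,0.81,0.15,-0.68,0.58,0],[-0.66,0.5,0.81,0.15,-0.68,0.58,0],[-0.66,0.5,0.81,0.15,-0.68,0.58,0],[-0.66,0.5,0.81,0.15,-0.68,0.58,0],[-0.66,0.5,0.81,0.15,-0.68,0.58,0],[-0.66,0.5,0.81,0.15,-0.68,0.58,0]]]' >/dev/null
python3 -m pendant '[[[0.57,0.22,0.83,0,0,0,0],[0.57,0.22,0.83,0,0,0,0],[0.57,0.22,0.83,0,0,0,0],[0.57,0.22,0.83,0,0,0,0],[0.57,0.22,0.83,0,0,0,0],[0.57,0.22,0.83,0,0,0,0],[0,0,0,0,0,0,0],[0,0,0,0,0,0,0]]]'; python3 lg.py;python3 kin.py|tail -3; python3 nx.py pre 3
python3 - <<'E'
from h import *
im,d=snapshot('scene');cv2.imwrite('pics/s1.png',cv2.resize(im[120:420,80:480],None,fx=2,fy=2,interpolation=3))
E
```

```text
t: 5.5
ee_pos: [0.58, -0.0269, 0.1298]
tcp_rot: [[-0.007, 0.999, 0.033], [0.262, 0.033, -0.964], [-0.965, 0.002, -0.262]]
contact_force: [0.1, 0.0, 0.5]
width: 0.0849
gripper_force: 0.0
5.5 [-55.7  69.5  40.3  98.2  30.7  62.4 -48.1] [ 0.58  -0.027  0.13 ]
[ 0.     -0.0001 -0.0004] 0.02
[ 0.0001 -0.0002  0.0001] 0.02
[0.0001 0.0001 0.0001] 0.04
5.5 [ 0.58  -0.027  0.13 ] w 0.0849 g 0.0 F [0.1 0.  0.5]
tin axis if rigid [-0.002 -0.004  1.   ]
pre 1 [ 0.08 -0.06  0.08 -0.01 -0.03 -0.02] maxstep 0.3 err 0.0 marg 41.0 [-56.  70.  40.  98.  31.  62. -48.]
grasp 7 [ 0.   -0.    0.86 -0.   -0.   -0.  ] maxstep 1.9 err 0.0 marg 36.2 [-49.  74.  43. 103.  36.  49. -52.]
lift 9 [-0.89 -0.   -0.24 -0.   -0.   -0.  ] maxstep 1.8 err 0.0 marg 31.5 [-52.  58.  50. 106.  40.  55. -41.]
```

View pics/s1.png

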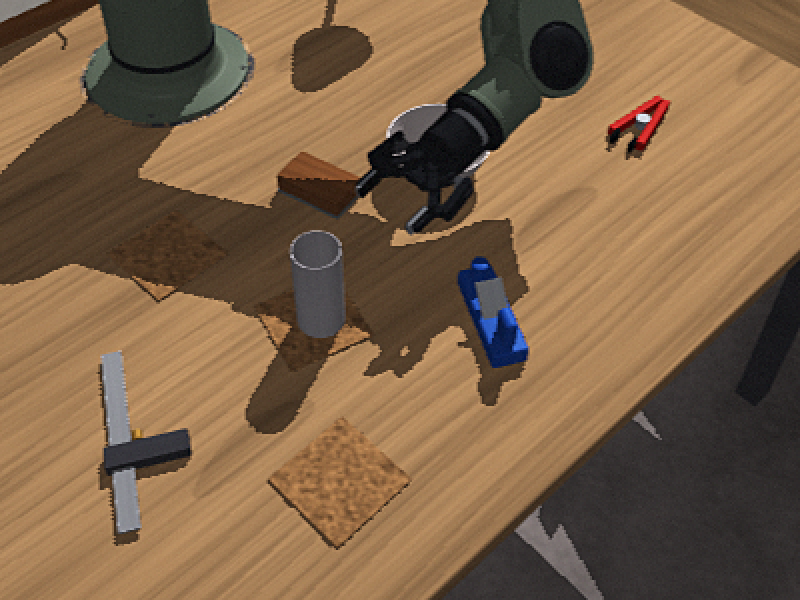

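The picture shows the gripper near (410,190), facing the tin at (318,285), with nothing disturbed. I go in and close.

```bash
python3 -m pendant '[[[0.08,-0.06,0.08,-0.01,-0.03,-0.02,0],[0,0,0.86,0,0,0,0],[0,0,0.86,0,0,0,0],[0,0,0.86,0,0,0,0],[0,0,0.86,0,0,0,0],[0,0,0.86,0,0,0,0],[0,0,0.86,0,0,0,0],[0,0,0.86,0,0,0,0],[0,0,0,0,0,0,0],[0,0,0,0,0,0,0]]]' 40;python3 nx.py grasp 2
python3 -m pendant '[[[0,0,0,0,0,0,1],[0,0,0,0,0,0,1],[0,0,0,0,0,0,1],[0,0,0,0,0,0,1],[0,0,0,0,0,0,1],[0,0,0,0,0,0,1]]]' 40; python3 nx.py lift 1
```

```text
t: 6.55
ee_pos: [0.5831, -0.1441, 0.097]
tcp_rot: [[-0.009, 0.999, 0.035], [0.258, 0.036, -0.966], [-0.966, 0.0, -0.258]]
contact_force: [0.0, 0.4, 0.6]
width: 0.0854
gripper_force: 0.0
6.55 [ 0.583 -0.144  0.097] w 0.0854 g 0.0 F [0.  0.4 0.6]
tin axis if rigid [-0.     0.001  1.   ]
grasp 1 [ 0.01 -0.01 -0.01  0.01  0.01 -0.  ] maxstep 0.0 err 0.0 marg 36.2 [-49.  74.  43. 103.  36.  49. -52.]
lift 9 [-0.89 -0.   -0.24 -0.   -0.   -0.  ] maxstep 1.8 err 0.0 marg 31.6 [-52.  58.  50. 106.  40.  55. -41.]
t: 7.15
ee_pos: [0.5832, -0.1446, 0.097]
tcp_rot: [[-0.009, 0.999, 0.035], [0.258, 0.036, -0.966], [-0.966, 0.0, -0.258]]
contact_force: [0.3, 1.7, 1.6]
width: 0.0618
gripper_force: 45.8
7.15 [ 0.583 -0.145  0.097] w 0.0618 g 45.8 F [0.3 1.7 1.6]
tin axis if rigid [-0.001  0.001  1.   ]
lift 9 [-0.89 -0.   -0.24  0.    0.   -0.  ] maxstep 1.8 err 0.0 marg 31.6 [-52.  58.  50. 106.  40.  55. -41.]
```

```bash
python3 -m pendant '[[[-0.45,0,-0.12,0,0,0,1],[-0.89,0,-0.24,0,0,0,1],[-0.89,0,-0.24,0,0,0,1],[-0.89,0,-0.24,0,0,0,1],[-0.89,0,-0.24,0,0,0,1],[-0.89,0,-0.24,0,0,0,1],[-0.89,0,-0.24,0,0,0,1],[-0.89,0,-0.24,0,0,0,1],[-0.89,0,-0.24,0,0,0,1],[-0.45,0,-0.12,0,0,0,1],[0,0,0,0,0,0,1],[0,0,0,0,0,0,1]]]' 65; python3 nx.py carry 5
python3 - <<'E'
from h import *
im,d=snapshot('scene');np.save('scene1.npy',d);cv2.imwrite('pics/s2.png',cv2.resize(im[100:400,80:480],None,fx=2,fy=2,interpolation=3))
E
```

```text
t: 8.35
ee_pos: [0.5827, -0.1443, 0.2623]
tcp_rot: [[-0.009, 0.999, 0.034], [0.258, 0.035, -0.965], [-0.966, -0.0, -0.258]]
contact_force: [0.4, 0.6, -2.2]
width: 0.061
gripper_force: 70.6
8.35 [ 0.583 -0.144  0.262] w 0.061 g 70.6 F [ 0.4  0.6 -2.2]
tin axis if rigid [0.    0.001 1.   ]
carry 22 [ 0.24 -0.21 -0.91 -0.07  0.   -0.02] maxstep 1.9 err 0.0 marg 26.0 [-86.  56.  40.  97.  25.  85. -45.]
pour70 9 [ 0.24  0.08  0.39  0.07  0.94 -0.24] maxstep 7.2 err 0.0 marg 29.3 [-50.  32.  19. 104.  -7.  60.  -3.]
pour100 4 [-0.04  0.11  0.43  0.06  0.91 -0.23] maxstep 7.7 err 0.0 marg 35.5 [-26.  38.   6. 103. -29.  63.  27.]
pour125 4 [-0.07 -0.02 -0.1   0.05  0.75 -0.2 ] maxstep 5.1 err 0.0 marg 33.2 [-10.  46.  -2.  98. -39.  76.  45.]
pour140 2 [ 0.04 -0.08 -0.3   0.06  0.91 -0.23] maxstep 4.8 err 0.0 marg 24.9 [ -4.  53.  -6.  94. -43.  86.  51.]
```

View pics/s2.png

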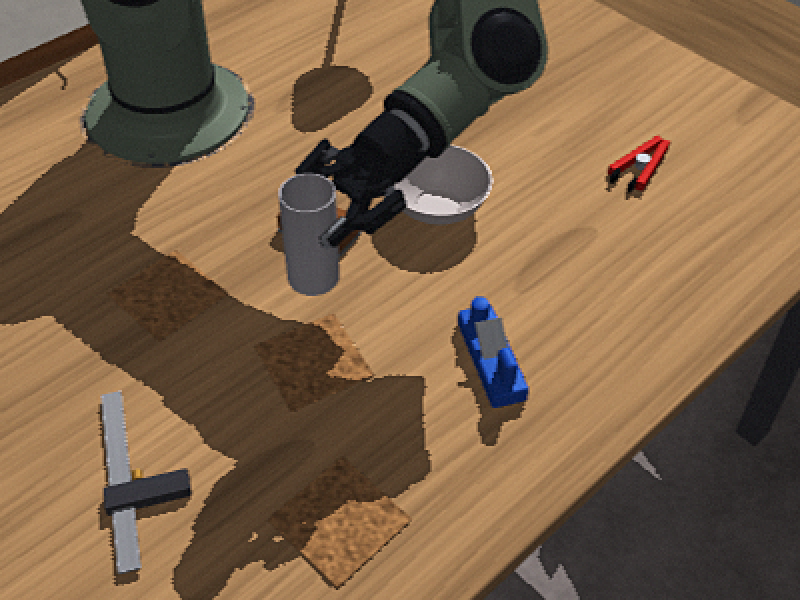

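The picture shows the tin lifted and upright at (310,235), with its mat visible at (314,361). Carrying on.

```bash
python3 -c "
from h import *
d=np.load('scene1.npy');P=pts('scene',d)
for u,v in ((256,345),(332,315),(373,375),(295,410),(314,361)): print(P[int(100+v/2),int(80+u/2)].round(3))"
python3 -m pendant '[[[0.12,-0.1,-0.45,-0.03,0,-0.01,1],[0.24,-0.21,-0.91,-0.07,0,-0.02,1],[0.24,-0.21,-0.91,-0.07,0,-0.02,1],[0.24,-0.21,-0.91,-0.07,0,-0.02,1],[0.24,-0.21,-0.91,-0.07,0,-0.02,1],[0.24,-0.21,-0.91,-0.07,0,-0.02,1],[0.24,-0.21,-0.91,-0.07,0,-0.02,1],[0.24,-0.21,-0.91,-0.07,0,-0.02,1],[0.24,-0.21,-0.91,-0.07,0,-0.02,1],[0.24,-0.21,-0.91,-0.07,0,-0.02,1],[0.24,-0.21,-0.91,-0.07,0,-0.02,1],[0.24,-0.21,-0.91,-0.07,0,-0.02,1]]]' >/dev/null
python3 -m pendant '[[[0.24,-0.21,-0.91,-0.07,0,-0.02,1],[0.24,-0.21,-0.91,-0.07,0,-0.02,1],[0.24,-0.21,-0.91,-0.07,0,-0.02,1],[0.24,-0.21,-0.91,-0.07,0,-0.02,1],[0.24,-0.21,-0.91,-0.07,0,-0.02,1],[0.24,-0.21,-0.91,-0.07,0,-0.02,1],[0.24,-0.21,-0.91,-0.07,0,-0.02,1],[0.24,-0.21,-0.91,-0.07,0,-0.02,1],[0.24,-0.21,-0.91,-0.07,0,-0.02,1],[0.24,-0.21,-0.91,-0.07,0,-0.02,1],[0.12,-0.1,-0.45,-0.03,0,-0.01,1],[0,0,0,0,0,0,1]]]' >/dev/null
cat > bowl.py <<'E'
from h import *
from scipy.optimize import least_squares
def rim(cam,c=(.478,.172)):
    im,d=snapshot(cam);Q=pts(cam,d)[d>0]
    r=np.hypot(Q[:,0]-c[0],Q[:,1]-c[1]);b=Q[(r<.1)&(r>.065)&(Q[:,2]>.054)&(Q[:,2]<.064)]
    f=least_squares(lambda p:np.hypot(b[:,0]-p[0],b[:,1]-p[1])-.0785,c,loss='soft_l1',f_scale=.002);return f.x.round(4),len(b)
if __name__=='__main__': print(rim('scene'),rim('top'))
E
python3 bowl.py; cat > chk.py <<'E'
from tr import *
# print tin geometry along pour path: mouth centre & lowest point
W=plan(-88,15,1,-75,-60);a=W[3][1];Rg0=Rg(-88,15,1);ax=Rg0.T[:,2]
s=__import__('bench').read_state();a=T(s['ee_pos'],np.array(s['tcp_rot']))
for nm,b in W[4:]:
    n,r=auto(a,b)
    for i in range(1,n+1):
        M=app(a,r,i);A_=M[:3,:3]@ax;g=M[:3,3]+M[:3,2]*.003;m=g+A_*.048;u=g-A_*.092;h=.032*np.sqrt(1-A_[2]**2)
        print(nm,i,'mouth',m.round(3),'lowest',min(m[2]-h,u[2]-h).round(3),'lipz',(m[2]-h).round(3))
    a=b
E
python3 chk.py; python3 nx.py pour70 4
```

```text
[ 0.505 -0.196  0.003]
[ 0.537 -0.088  0.006]
[ 0.648 -0.113  0.002]
[ 0.623 -0.225  0.003]
[ 0.58  -0.156  0.004]
(array([0.4809, 0.172 ]), 281) (array([0.4755, 0.1728]), 366)
pour70 1 mouth [0.441 0.237 0.304] lowest 0.161 lipz 0.3
pour70 2 mouth [0.447 0.227 0.295] lowest 0.151 lipz 0.286
pour70 3 mouth [0.452 0.218 0.284] lowest 0.142 lipz 0.271
pour70 4 mouth [0.456 0.211 0.271] lowest 0.135 lipz 0.255
pour70 5 mouth [0.459 0.205 0.258] lowest 0.129 lipz 0.238
pour70 6 mouth [0.462 0.201 0.244] lowest 0.125 lipz 0.221
pour70 7 mouth [0.463 0.198 0.23 ] lowest 0.122 lipz 0.204
pour70 8 mouth [0.464 0.197 0.215] lowest 0.121 lipz 0.187
pour70 9 mouth [0.463 0.198 0.2  ] lowest 0.122 lipz 0.17
pour100 1 mouth [0.464 0.195 0.185] lowest 0.124 lipz 0.154
pour100 2 mouth [0.465 0.195 0.17 ] lowest 0.126 lipz 0.138
pour100 3 mouth [0.464 0.195 0.155] lowest 0.123 lipz 0.123
pour100 4 mouth [0.463 0.198 0.14 ] lowest 0.108 lipz 0.108
pour125 1 mouth [0.463 0.197 0.136] lowest 0.106 lipz 0.106
pour125 2 mouth [0.463 0.197 0.133] lowest 0.103 lipz 0.103
pour125 3 mouth [0.463 0.197 0.129] lowest 0.101 lipz 0.101
pour125 4 mouth [0.463 0.198 0.125] lowest 0.099 lipz 0.099
pour140 1 mouth [0.463 0.198 0.125] lowest 0.101 lipz 0.101
pour140 2 mouth [0.463 0.198 0.125] lowest 0.104 lipz 0.104
10.9 [0.434 0.251 0.265] w 0.0613 g 70.8 F [ 1.   0.5 -2.6]
tin axis if rigid [0.003 0.002 1.   ]
pour70 9 [ 0.26  0.08  0.38  0.06  0.94 -0.24] maxstep 7.1 err 0.0 marg 29.2 [-50.  32.  19. 104.  -8.  60.  -2.]
pour100 4 [-0.04  0.11  0.43  0.06  0.91 -0.23] maxstep 7.7 err 0.0 marg 35.5 [-26.  38.   6. 103. -29.  63.  27.]
pour125 4 [-0.07 -0.02 -0.1   0.05  0.75 -0.2 ] maxstep 5.1 err 0.0 marg 33.1 [-10.  46.  -2.  98. -39.  76.  45.]
pour140 2 [ 0.04 -0.08 -0.3   0.06  0.91 -0.23] maxstep 4.8 err 0.0 marg 24.8 [ -4.  53.  -6.  94. -43.  86.  51.]
```

```bash
python3 -m pendant '[[[0.19,0.06,0.29,0.05,0.7,-0.18,1],[0.19,0.06,0.29,0.05,0.7,-0.18,1],[0.19,0.06,0.29,0.05,0.7,-0.18,1],[0.19,0.06,0.29,0.05,0.7,-0.18,1],[0.19,0.06,0.29,0.05,0.7,-0.18,1],[0.19,0.06,0.29,0.05,0.7,-0.18,1],[0.19,0.06,0.29,0.05,0.7,-0.18,1],[0.19,0.06,0.29,0.05,0.7,-0.18,1],[0.19,0.06,0.29,0.05,0.7,-0.18,1],[0.19,0.06,0.29,0.05,0.7,-0.18,1],[0.19,0.06,0.29,0.05,0.7,-0.18,1],[0.19,0.06,0.29,0.05,0.7,-0.18,1]]]'>/dev/null
python3 -m pendant '[[[0,0,0,0,0,0,1]]]'>/dev/null;python3 nx.py pour70 4;python3 bowl.py
```

```text
12.2 [0.441 0.235 0.186] w 0.0611 g 70.8 F [ 0.3  0.1 -3.3]
tin axis if rigid [ 0.459 -0.817  0.348]
pour70 1 [ 0.14  0.04 -0.03 -0.04  0.03 -0.1 ] maxstep 0.6 err 0.0 marg 35.6 [-50.  33.  20. 104.  -8.  60.  -2.]
pour100 4 [-0.04  0.11  0.43  0.06  0.91 -0.23] maxstep 7.7 err 0.0 marg 35.5 [-26.  38.   6. 103. -29.  63.  27.]
pour125 4 [-0.07 -0.02 -0.1   0.05  0.75 -0.2 ] maxstep 5.1 err 0.0 marg 33.0 [-11.  46.  -2.  98. -39.  76.  45.]
pour140 2 [ 0.04 -0.08 -0.3   0.06  0.91 -0.23] maxstep 4.8 err 0.0 marg 24.8 [ -4.  53.  -6.  94. -43.  86.  51.]
(array([0.4806, 0.1722]), 288) (array([0.4751, 0.1738]), 314)
```

```bash
python3 -m pendant '[[[0.12,0.09,0.18,0,0.46,-0.18,1],[-0.02,0.06,0.21,0.03,0.46,-0.12,1],[-0.02,0.06,0.21,0.03,0.46,-0.12,1],[-0.02,0.06,0.21,0.03,0.46,-0.12,1],[-0.02,0.06,0.21,0.03,0.46,-0.12,1],[-0.02,0.06,0.21,0.03,0.46,-0.12,1],[-0.02,0.06,0.21,0.03,0.46,-0.12,1],[-0.02,0.05,0.21,0.03,0.46,-0.12,1],[0,0,0,0,0,0,1]]]'>/dev/null
python3 nx.py pour125 2
python3 -m pendant '[[[-0.04,-0.01,-0.05,0.02,0.38,-0.1,1],[-0.04,-0.01,-0.05,0.02,0.38,-0.1,1],[-0.04,-0.01,-0.05,0.02,0.38,-0.1,1],[-0.04,-0.01,-0.05,0.02,0.38,-0.1,1],[-0.04,-0.01,-0.05,0.02,0.38,-0.1,1],[-0.04,-0.01,-0.05,0.02,0.38,-0.1,1],[-0.04,-0.01,-0.05,0.02,0.38,-0.1,1],[-0.04,-0.01,-0.05,0.02,0.38,-0.1,1],[0,0,0,0,0,0,1],[0,0,0,0,0,0,1],[0,0,0,0,0,0,1]]]'>/dev/null
python3 nx.py pour140 1
python3 - <<'E'
from h import *
for c in ('scene','top'):
    im,d=snapshot(c);cv2.imwrite(f'pics/p_{c}.png',im)
a=cv2.resize(cv2.imread('pics/p_scene.png')[130:250,230:370],(560,480),interpolation=2)[:, :400]
a=cv2.resize(cv2.imread('pics/p_scene.png')[120:270,220:370],(400,400),interpolation=2)
b=cv2.resize(cv2.imread('pics/p_top.png')[160:310,150:300],(400,400),interpolation=2)
cv2.imwrite('pics/p.png',np.hstack([a,b]))
E
```

```text
13.2 [0.439 0.241 0.151] w 0.0615 g 70.9 F [-0.4  0.3 -2.2]
tin axis if rigid [ 0.493 -0.852 -0.175]
pour125 4 [-0.1  -0.03 -0.12  0.05  0.75 -0.2 ] maxstep 5.0 err 0.0 marg 33.1 [-10.  46.  -2.  98. -39.  76.  45.]
pour140 2 [ 0.04 -0.08 -0.3   0.06  0.91 -0.23] maxstep 4.8 err 0.0 marg 24.9 [ -4.  53.  -6.  94. -43.  86.  51.]
14.3 [0.444 0.235 0.155] w 0.0612 g 71.8 F [ 0.2 -0.  -1.7]
tin axis if rigid [ 0.413 -0.705 -0.576]
pour140 2 [-0.04 -0.12 -0.36  0.07  0.9  -0.21] maxstep 5.3 err 0.0 marg 24.9 [ -4.  53.  -6.  94. -43.  86.  51.]
```

View pics/p.png

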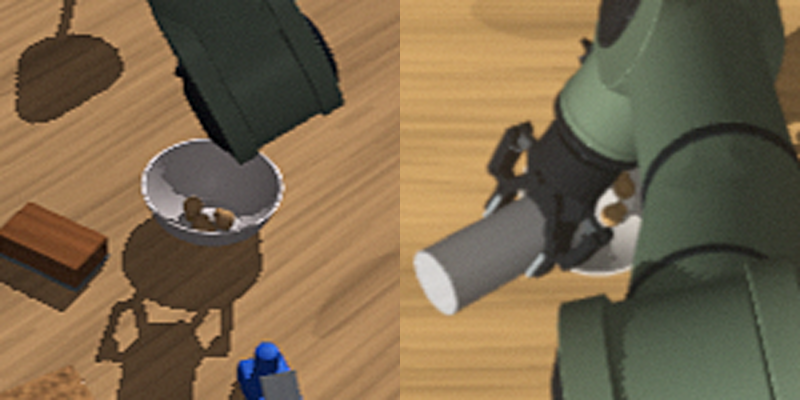

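Knobs are in the bowl at left view (210,213) and the tin is tilted over it. I tip further with a small shake to free any that remain.

```bash
python3 -m pendant '[[[-0.02,-0.06,-0.18,0.04,0.45,-0.1,1],[-0.02,-0.06,-0.18,0.04,0.45,-0.1,1],[-0.02,-0.06,-0.18,0.04,0.45,-0.1,1],[-0.02,-0.06,-0.18,0.04,0.45,-0.1,1],[0,0,0,0,0,0,1],[0.04,0.12,0.36,-0.07,-0.9,0.2,1],[0,0,0,0,0,0,1],[-0.04,-0.12,-0.36,0.07,0.9,-0.2,1],[0,0,0,0,0,0,1],[0.04,0.12,0.36,-0.07,-0.9,0.2,1],[-0.04,-0.12,-0.36,0.07,0.9,-0.2,1],[0,0,0,0,0,0,1]]]'>/dev/null
python3 -m pendant '[[[0,0,0,0,0,0,1],[0,0,0,0,0,0,1],[0,0,0,0,0,0,1],[0,0,0,0,0,0,1]]]'
cat > back.py <<'E'
from tr import *
s=__import__('bench').read_state();A=T(s['ee_pos'],np.array(s['tcp_rot']));q=np.array(s['joints'])
W=plan(-88,15,1,-75,-60);d=dict(W)
track(A,[('pour125',d['pour125']),('pour100',d['pour100']),('pour70',d['pour70']),('carry',d['carry']),('lift',d['lift'])],q)
E
python3 back.py; python3 bowl.py
```

```text
t: 16.0
ee_pos: [0.4496, 0.2227, 0.1641]
tcp_rot: [[-0.154, 0.738, -0.657], [0.405, 0.654, 0.639], [0.901, -0.168, -0.4]]
contact_force: [1.1, -0.3, -2.2]
width: 0.0614
gripper_force: 72.2
pour125 2 [-0.1   0.09  0.3  -0.06 -0.91  0.23] maxstep 4.7 err 0.0 marg 29.4 [-11.  46.  -1.  98. -40.  77.  45.]
pour100 4 [ 0.06  0.02  0.1  -0.05 -0.75  0.2 ] maxstep 5.1 err 0.0 marg 34.7 [-27.  38.   7. 103. -29.  63.  28.]
pour70 4 [ 0.09 -0.12 -0.42 -0.06 -0.91  0.23] maxstep 7.7 err 0.0 marg 35.5 [-51.  33.  20. 104.  -8.  60.  -2.]
carry 9 [-0.19 -0.09 -0.41 -0.07 -0.94  0.24] maxstep 7.1 err 0.0 marg 26.4 [-87.  57.  41.  97.  25.  84. -44.]
lift 22 [-0.24  0.2   0.91  0.07 -0.    0.02] maxstep 1.9 err 0.0 marg 27.9 [-52.  59.  51. 106.  39.  55. -41.]
(array([0.4809, 0.1749]), 74) (array([0.4771, 0.174 ]), 150)
```

```bash
python3 -m pendant '[[[-0.07,0.06,0.2,-0.04,-0.61,0.15,1],[-0.07,0.06,0.2,-0.04,-0.61,0.15,1],[-0.07,0.06,0.2,-0.04,-0.61,0.15,1],[0.05,0.02,0.08,-0.04,-0.6,0.16,1],[0.05,0.02,0.08,-0.04,-0.6,0.16,1],[0.05,0.02,0.08,-0.04,-0.6,0.16,1],[0.05,0.02,0.08,-0.04,-0.6,0.16,1],[0.05,0.02,0.08,-0.04,-0.6,0.16,1],[0,0,0,0,0,0,1]]]'>/dev/null
python3 -m pendant '[[[0.06,-0.08,-0.28,-0.04,-0.61,0.15,1],[0.06,-0.08,-0.28,-0.04,-0.61,0.15,1],[0.06,-0.08,-0.28,-0.04,-0.61,0.15,1],[0.06,-0.08,-0.28,-0.04,-0.61,0.15,1],[0.06,-0.08,-0.28,-0.04,-0.61,0.15,1],[0.06,-0.08,-0.28,-0.04,-0.61,0.15,1],[0,0,0,0,0,0,1]]]'>/dev/null; sed -i "s/^track.*/import sys\nk=sys.argv[1:];track(A,[(i,d[i]) for i in k],q)/" back.py; python3 back.py carry lift
```

```text
carry 9 [-0.2  -0.09 -0.41 -0.06 -0.94  0.25] maxstep 7.1 err 0.0 marg 26.2 [-87.  56.  41.  97.  25.  85. -44.]
lift 22 [-0.24  0.2   0.91  0.07 -0.    0.02] maxstep 1.9 err 0.0 marg 27.7 [-52.  58.  50. 106.  40.  55. -41.]
```

```bash
python3 -m pendant '[[[-0.15,-0.07,-0.31,-0.05,-0.7,0.19,1],[-0.15,-0.07,-0.31,-0.05,-0.7,0.19,1],[-0.15,-0.07,-0.31,-0.05,-0.7,0.19,1],[-0.15,-0.07,-0.31,-0.05,-0.7,0.19,1],[-0.15,-0.07,-0.31,-0.05,-0.7,0.19,1],[-0.15,-0.07,-0.31,-0.05,-0.7,0.19,1],[-0.15,-0.07,-0.31,-0.05,-0.7,0.19,1],[-0.15,-0.07,-0.31,-0.05,-0.7,0.19,1],[-0.15,-0.07,-0.31,-0.05,-0.7,0.19,1],[-0.15,-0.07,-0.31,-0.05,-0.7,0.19,1],[-0.15,-0.07,-0.31,-0.05,-0.7,0.19,1],[-0.15,-0.07,-0.31,-0.05,-0.7,0.19,1]]]'>/dev/null
python3 -m pendant '[[[0,0,0,0,0,0,1],[0,0,0,0,0,0,1]]]'; python3 back.py carry lift
python3 - <<'E'
from h import *
P=[]
for c in ('scene','top'):
    im,d=snapshot(c);cv2.imwrite(f'pics/q_{c}.png',im)
a=cv2.resize(cv2.imread('pics/q_scene.png')[120:270,220:370],(400,400),interpolation=2)
b=cv2.resize(cv2.imread('pics/q_top.png')[160:310,150:300],(400,400),interpolation=2)
cv2.imwrite('pics/q.png',np.hstack([a,b]))
E
```

```text
t: 19.1
ee_pos: [0.433, 0.251, 0.2626]
tcp_rot: [[-0.065, 0.968, 0.244], [0.257, 0.253, -0.933], [-0.964, 0.002, -0.265]]
contact_force: [-0.1, 0.4, -2.4]
width: 0.0608
gripper_force: 72.2
carry 1 [ 0.02 -0.01 -0.09 -0.04 -0.05 -0.03] maxstep 0.3 err 0.0 marg 26.0 [-86.  56.  40.  97.  25.  85. -45.]
lift 22 [-0.24  0.2   0.91  0.07 -0.    0.02] maxstep 1.9 err 0.0 marg 27.5 [-52.  58.  50. 106.  40.  55. -41.]
```

View pics/q.png

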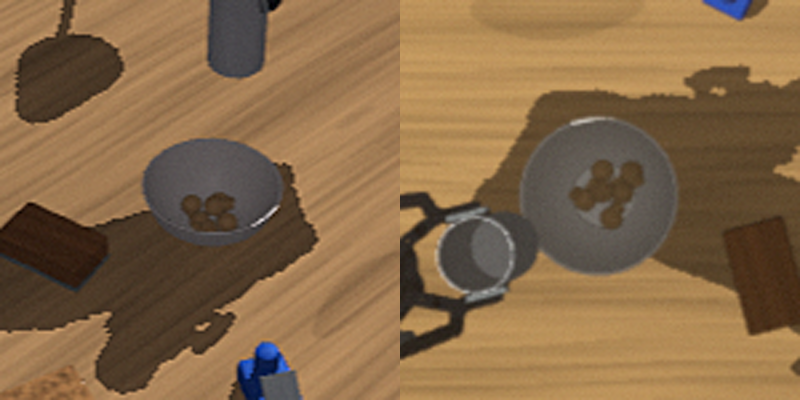

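The top view shows the bowl with all six knobs, at (603,172), (631,172), (582,196), (600,185), (620,193) and (611,215). The tin is empty, with its floor visible at (495,248). Returning it to the mat.

```bash
sed -i 's/TIN=np.array(\[.583,-.1467\])/TIN=np.array([.581,-.151])/' plan.py
python3 -m pendant '[[[-0.12,0.1,0.45,0.04,0.02,0.01,1],[-0.24,0.2,0.91,0.07,0,0.02,1],[-0.24,0.2,0.91,0.07,0,0.02,1],[-0.24,0.2,0.91,0.07,0,0.02,1],[-0.24,0.2,0.91,0.07,0,0.02,1],[-0.24,0.2,0.91,0.07,0,0.02,1],[-0.24,0.2,0.91,0.07,0,0.02,1],[-0.24,0.2,0.91,0.07,0,0.02,1],[-0.24,0.2,0.91,0.07,0,0.02,1],[-0.24,0.2,0.91,0.07,0,0.02,1],[-0.24,0.2,0.91,0.07,0,0.02,1],[-0.24,0.2,0.91,0.07,0,0.02,1]]]'>/dev/null
python3 -m pendant '[[[-0.24,0.2,0.91,0.07,0,0.02,1],[-0.24,0.2,0.91,0.07,0,0.02,1],[-0.24,0.2,0.91,0.07,0,0.02,1],[-0.24,0.2,0.91,0.07,0,0.02,1],[-0.24,0.2,0.91,0.07,0,0.02,1],[-0.24,0.2,0.91,0.07,0,0.02,1],[-0.24,0.2,0.91,0.07,0,0.02,1],[-0.24,0.2,0.91,0.07,0,0.02,1],[-0.24,0.2,0.91,0.07,0,0.02,1],[-0.12,0.1,0.45,0.04,0,0.01,1],[0,0,0,0,0,0,1],[0,0,0,0,0,0,1]]]'; python3 back.py lift grasp
python3 - <<'E'
from h import *
from scipy.optimize import least_squares
im,d=snapshot('scene');Q=pts('scene',d)[d>0]
t=Q[(np.hypot(Q[:,0]-.581,Q[:,1]+.151)<.06)&(Q[:,2]>.15)&(Q[:,2]<.32)]
t=t[t[:,2]<.24]
for a,b in((.165,.19),(.19,.215),(.215,.24)):
    s=t[(t[:,2]>a)&(t[:,2]<b)];f=least_squares(lambda p:np.hypot(s[:,0]-p[0],s[:,1]-p[1])-.032,[.581,-.151],loss='soft_l1',f_scale=.002);print(a,f.x.round(4),len(s))
print('lowest z',np.percentile(t[:,2],[0,1,2,5]))
E
```

```text
t: 21.6
ee_pos: [0.5769, -0.1238, 0.2594]
tcp_rot: [[-0.005, 0.999, 0.044], [0.267, 0.044, -0.963], [-0.964, 0.007, -0.267]]
contact_force: [0.1, -0.6, -2.5]
width: 0.0611
gripper_force: 72.1
lift 2 [-0.24  0.08  0.57  0.04 -0.03 -0.02] maxstep 1.0 err 0.0 marg 31.5 [-52.  58.  50. 107.  41.  55. -42.]
grasp 9 [ 0.89 -0.    0.24 -0.   -0.   -0.  ] maxstep 1.8 err 0.0 marg 32.3 [-48.  74.  43. 104.  36.  49. -52.]
0.165 [ 0.578  -0.1266] 162
0.19 [ 0.5779 -0.1269] 186
0.215 [ 0.5779 -0.127 ] 190
lowest z [0.16442987 0.16672433 0.16880164 0.17104105]
```

```bash
python3 -m pendant '[[[-0.24,0.08,0.57,0.04,-0.03,-0.02,1],[-0.24,0.08,0.57,0.04,-0.03,-0.02,1],[0.89,0,0.24,0,0,0,1],[0.89,0,0.24,0,0,0,1],[0.89,0,0.24,0,0,0,1],[0.89,0,0.24,0,0,0,1],[0.89,0,0.24,0,0,0,1],[0.89,0,0.24,0,0,0,1],[0.89,0,0.24,0,0,0,1],[0.89,0,0.24,0,0,0,1],[0.3,0,0.08,0,0,0,1],[0,0,0,0,0,0,1]]]'>/dev/null
python3 -m pendant '[[[0,0,0,0,0,0,1],[0,0,0,0,0,0,1]]]'; python3 back.py grasp
```

```text
t: 23.05
ee_pos: [0.5811, -0.1489, 0.1101]
tcp_rot: [[-0.009, 0.999, 0.033], [0.259, 0.034, -0.965], [-0.966, -0.0, -0.259]]
contact_force: [-0.0, -0.3, -2.3]
width: 0.0609
gripper_force: 72.2
grasp 1 [ 0.65 -0.01  0.13 -0.   -0.   -0.  ] maxstep 1.3 err 0.0 marg 35.7 [-48.  74.  43. 104.  36.  49. -52.]
```

```bash
python3 -m pendant '[[[0.2,0,0.04,0,0,0,1],[0.2,0,0.04,0,0,0,1],[0.15,0,0.03,0,0,0,1],[0.07,0,0.02,0,0,0,1],[0.03,0,0.01,0,0,0,1],[0,0,0,0,0,0,1],[0,0,0,0,0,0,1]]]'
```

```text
t: 23.75
ee_pos: [0.5808, -0.1485, 0.0971]
tcp_rot: [[-0.009, 0.999, 0.033], [0.256, 0.034, -0.966], [-0.967, -0.0, -0.257]]
contact_force: [-1.6, 3.8, 10.3]
width: 0.0613
gripper_force: 73.2
```

```bash
python3 -m pendant '[[[-0.03,0,-0.01,0,0,0,1],[0,0,0,0,0,0,1],[0,0,0,0,0,0,0.3],[0,0,0,0,0,0,0.2],[0,0,0,0,0,0,0.1],[0,0,0,0,0,0,0],[0,0,0,0,0,0,0],[0,0,0,0,0,0,0],[0,0,0,0,0,0,0]]]' 20
```

```text
t: 24.65
ee_pos: [0.5808, -0.1482, 0.0965]
tcp_rot: [[-0.01, 0.999, 0.033], [0.259, 0.034, -0.965], [-0.966, -0.001, -0.259]]
contact_force: [-0.1, 0.1, -0.1]
width: 0.0854
gripper_force: 0.0
```

```bash
python3 -m pendant '[[[0,0,-0.3,0,0,0,0],[0,0,-0.8,0,0,0,0],[0,0,-0.8,0,0,0,0],[0,0,-0.8,0,0,0,0],[0,0,-0.8,0,0,0,0],[0,0,-0.8,0,0,0,0],[0,0,-0.8,0,0,0,0],[-0.8,0,-0.3,0,0,0,0],[-0.8,0,-0.3,0,0,0,0],[-0.8,0,-0.3,0,0,0,0],[-0.8,0,-0.3,0,0,0,0],[0,0,0,0,0,0,0]]]'
python3 - <<'E'
from h import *
for c in ('scene','top'):
    im,d=snapshot(c);cv2.imwrite(f'pics/f_{c}.png',im)
    Q=pts(c,d)[d>0];t=Q[(np.hypot(Q[:,0]-.581,Q[:,1]+.151)<.06)&(Q[:,2]>.01)&(Q[:,2]<.16)]
    print(c,t[:,2].max(),[t[(t[:,2]>a)&(t[:,2]<a+.04)].mean(0).round(3) for a in(.02,.06,.1)])
a=cv2.resize(cv2.imread('pics/f_scene.png')[140:410,110:420],(400,348),interpolation=2)
b=cv2.resize(cv2.imread('pics/f_top.png')[100:310,150:391],(400,348),interpolation=2)
cv2.imwrite('pics/f.png',np.hstack([a,b]))
E
```

```text
t: 25.85
ee_pos: [0.5777, -0.0433, 0.1937]
tcp_rot: [[-0.007, 0.999, 0.033], [0.26, 0.034, -0.965], [-0.966, 0.002, -0.26]]
contact_force: [1.4, -0.1, -0.4]
width: 0.0855
gripper_force: 0.0
scene 0.14924494781800113 [array([ 0.602, -0.166,  0.04 ]), array([ 0.591, -0.159,  0.082]), array([ 0.583, -0.153,  0.12 ])]
top 0.1512970532881397 [array([ 0.579, -0.155,  0.04 ]), array([ 0.579, -0.156,  0.078]), array([ 0.58 , -0.156,  0.12 ])]
```

View pics/f.png

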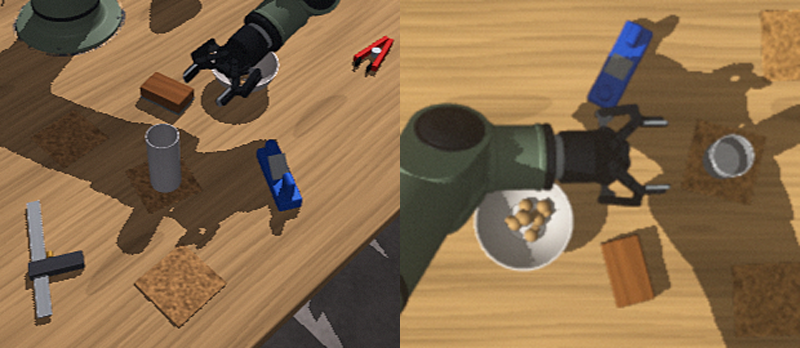

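The picture shows the tin upright on its mat at (163,160) in the left view and (730,155) in the right. It is empty, the knobs are in the bowl at (530,220), the tools are untouched and the gripper is clear. Handing in.

```bash
python3 -c "from bench import *; print(job_done())"
```

```text
the job is handed in; nothing more can be done
None
```

All six knobs are in the bowl, the empty tin is released upright on its own cork mat, the bowl and tools are where they were, and the job was handed in at about 26 s of the 64 s allowed.

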